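# Hold the viewing-stand shield at its balance point

### The job

On the seed-viewing light stand, first press the spring plunger of the lamp switch box right down to its stop and let it spring back. Then take the round handle of the stand's hinged shield, swing the shield up from lying shut to its balance point, straight upright, and finish there still gripping the handle and holding the shield still, so that the window below stays open; never let it tip over the back. Leave the two seed dishes and the jar where they are.

Things in the scene. Friction and masses are not known exactly. Their poses are not given: they have to be found in the camera images.
- plunger_top (a point): Centre of the top face of the lamp switch plunger: a round metal head 34 mm across and 8 mm thick on a thin steel stem, over a steel collar on a fixed grey box 90 x 70 x 40 mm. At rest the top face is 85 mm above the table. z up, yaw is that of the box.
- plunger (a joint): Plunger travel in m: 0 at rest, grows as it is pressed straight down, 0.012 at its stop. Its spring starts at about 3 N and takes about 8 N at the stop; it springs back when let go.
- shield_hinge (a point): Middle of the shield's hinge axis, on the viewing stand (fixed white box 150 x 160 x 60 mm, lit window on top), 80 mm above the table, 65 mm behind the box's centre. Its y axis runs along the hinge, its x axis points level from the window to the back, z up. Two aluminium hinge brackets, 66 mm either side, stand 11 mm higher.
- shield_handle (a point): Centre of the shield's handle: a round aluminium bar 16 mm thick, 26 mm long, parallel to the hinge axis and 150 mm from it in the shield's plane; grip it across its flat ends, tool down, at any shield angle. The shield is a dark steel plate 118 mm wide, 5 mm thick, reaching 110 mm from the axis; a 10 mm wide neck joins it to the bar, 32 mm of free space either side. Turns with the shield.
- shield (a joint): Shield angle in rad: 0 lying level, shut over the window, handle on the -x side of the hinge (80 mm above the table, clear of the box's front); grows as the handle swings up and over. 1.571 is upright, the balance point; it falls shut below that and over the back (to 2.9) beyond it. The hinge is free; the shield weighs about 0.25 kg, centre of mass in the plate's plane.
- dish_a: Clear closed seed dish, 90 mm across, 18 mm high, lying loose on a 6 mm white board beyond the stand. Origin at the centre of its underside. To be left alone.
- dish_b: A second such dish, likewise on the white board. To be left alone.
- jar: Amber jar 56 mm across and 85 mm high, loose on the table at the robot's right. Origin at the centre of its underside. To be left alone.

How it is judged:
On the way, in this order (a step that is already met when the one before it is completed fails the run):
1. the plunger is pressed down to its stop while the shield is still shut (value of joint plunger above 0.0108 m and value of joint shield below 0.2 rad), for 0.1 s.
2. the plunger has sprung back (value of joint plunger below 0.002 m), for 0.1 s.
3. the shield is held by the fingers at its balance point (value of joint shield between 1.481 and 1.661 rad and contact force between the fingers and shield above 1 N), for 0.3 s.
At the end, for the whole second after the job is handed in: Shield upright within 0.09 rad of its balance point, slower than 0.1 rad/s, fingers gripping it with over 1 N, TCP within 40 mm of the handle's centre; plunger back up within 2 mm; dishes and jar within 15 mm of where they began (all of step 3 and velocity of joint shield between -0.1 and 0.1 rad/s and distance between the grasp point and shield_handle below 0.04 m and value of joint plunger below 0.002 m and distance of each of dish_a, dish_b, jar from where it was at the start of the episode below 0.015 m); the arm keeps its last pose, push and grip.
It fails at once if the shield tips over the back (more than 0.35 rad beyond upright) (value of joint shield above 1.92 rad).
It fails at once if a dish or the jar is pushed away (distance of any of dish_a, dish_b, jar from where it was at the start of the episode above 0.015 m).
It also fails if it takes over 54 s, if anything falls off the work surface, if the arm or the gripper's body presses on something with over 40 N, if the wrist force passes 120 N, or if a joint passes its speed limit or range.

### The arm

A 7-joint arm with a two-finger parallel gripper is mounted at the origin on the work surface. World frame = base frame: x ahead of the robot, y to its left, z up, the work surface at z = 0. Lengths are in m, angles in rad, forces in N, time in s.
With the tool pointing down it reaches from about 0.425 to 0.875 m from the base axis. Payload 8.4 kg.
Tool frame: the origin (TCP) lies between the finger pads, 19 mm behind the fingertips; this is the grasp point; z points along the fingers, y is the line along which they close (so a half turn about z gives the same grasp; the last joint's range is limited). The gripper opens to 87 mm and grips with 3 to 60 N. Pads are 19 mm wide; open, the fingers measure 117 mm over their backs; the gripper's body (75 mm by 190 mm) begins 51 mm behind the grasp point.
Start: joints at [1.194, 0.333, 0.04, 1.465, -0.013, 1.343, -0.059], TCP at [0.178, -0.625, 0.241] pointing down, gripper open.
Joint ranges: [-2.58, 2.58], [-0.38, 2.09], [-1.3, 1.39], [0.25, 2.4], [-1.5, 4.64], [0.08, 2.09], [-2.65, 2.65]. Speed limits (rad/s): [2.22, 2.22, 2.79, 2.79, 3.14, 3.14, 3.14].

### API

Orientations are given as a 3x3 rotation matrix whose columns are the frame's x, y, z axes.
In Python, from bench import manip gives the robot as it stands.
- The arm moves only by the tool play_rows, never from a script. Its argument "steps" is a list of rows, each an object with "claw": the finger opening in m, from 0 to 0.087; "delta_pos": the shift along the world's x, y, z in m, a list of three; "spin": the turn about the world's z in degrees. In form: [{"claw": claw, "delta_pos": [tx, ty, tz], "spin": spin}, ...]. A call has 1 to 10 rows; each row is the pose to reach, as a shift and turn from the pose commanded when the call began; what a row does not reach only later rows make up. A row lasts 1/8 s, in which the tool goes at most 62.5 mm and 10.7 degrees, less where a joint would pass 70% of its speed; a pose out of reach is approached as far as the arm can. A call with a gripper value outside its range is refused whole. The fingers move at their own pace and stop on an object; "force" is the grip in N (left out, the last holds). Time passes only in rows, so rows that repeat a pose let the fingers close. It gives the time, the measured TCP pose, the force, the opening and the grip force at its end, in the units of the state.
- manip.sense(): the state, without advancing time (a new reading comes with each control period).
- manip.snapshot(name): name is "side" or "top"; returns a dict with "pixels" (384x512x3 uint8, red, green, blue), "camera_matrix" (3x3 intrinsics, pixels), "rvec" (rotation vector, rad) and "tvec" (3), from world to camera coordinates, as OpenCV has them. Camera axes: x right, y down, z forward; pixel columns grow to the right and rows downward; lengths in m; the calibration is good to about 2 mm. A picture is of the moment at which its call begins. There is no depth.
- manip.sign_off(): hands the job in; it is judged then, once.
The state is a dict: "time_s": time; "joint_positions": joint angles; "qd": joint speeds; "joint_torque": joint torques, N m; "tcp_pos": TCP position; "ee_rot": TCP orientation; "ft_force": force on the tool from outside, world axes, zero at the start; "ft_torque": the same for the moment, N m; "grip_width": finger opening in m; "grip_force": force on a finger pad.
Only numpy, scipy, OpenCV 4.12 (cv2) and the standard library are available. Lean on these libraries where they do the work, as an engineer would, in place of code of your own. Each camera call takes 0.05 s, during which the arm holds its last target. There are 200 camera calls.

## Working session

There is one attempt and no reset: what is moved stays moved. The work goes in short steps, Python scripts to look and compute and a tool call to move; the robot and the scene stay as the last step left them, time stands still between calls to the robot, and variables do not carry over. Pictures are saved under pics/ and viewed, at most 10 in all, crops included, and the job is handed in when it is done.

Besides the shell and the picture viewer there is one more tool, called after "Call:" as a command line: name --argument value ..., lists and objects as JSON in quotes. play_rows: Moves the arm, as the interface text tells. Its arguments: {"type":"object","properties":{"steps":{"type":"array","items":{"type":"object","properties":{"claw":{"type":"number"},"delta_pos":{"type":"array","items":{"type":"number"}},"spin":{"type":"number"}}}},"force":{"type":"number"}},"required":["steps"]}

```bash
mkdir -p pics; cat > h.py <<'E'
import numpy as np, cv2
from bench import manip
def snap(n,f):
    s=manip.snapshot(n); cv2.imwrite(f"pics/{f}.png",cv2.cvtColor(s["pixels"],cv2.COLOR_RGB2BGR))
    np.savez(f"pics/{f}.npz",K=s["camera_matrix"],r=s["rvec"],t=s["tvec"]); return s
def P(f):
    d=np.load(f"pics/{f}.npz"); R=cv2.Rodrigues(np.array(d["r"],float))[0]
    return d["K"]@np.c_[R,np.array(d["t"],float).reshape(3)]
def tri(fa,a,fb,b):
    X=cv2.triangulatePoints(P(fa),P(fb),np.array(a,float).reshape(2,1),np.array(b,float).reshape(2,1)); return (X[:3]/X[3]).ravel()
def atz(f,a,z):
    M=P(f); return np.linalg.solve(np.c_[M[:,:2],-np.array([a[0],a[1],1.])],-(M[:,2]*z+M[:,3]))[:2]
def proj(f,X):
    q=P(f)@np.r_[X,1]; return q[:2]/q[2]
E
python3 - <<'E'
from h import *
for n in("side","top"):
    snap(n,n+"0"); d=np.load(f"pics/{n}0.npz"); R=cv2.Rodrigues(d["r"])[0]; print(n,-R.T@d["t"].ravel(),R[2],d["K"][0,0])
    im=cv2.imread(f"pics/{n}0.png"); cv2.imwrite(f"pics/{n}0b.png",cv2.resize(im,(800,600),interpolation=cv2.INTER_CUBIC))
s=manip.sense(); print(s["time_s"],s["tcp_pos"],s["ee_rot"],s["grip_width"])
E
```

```text
side [ 0.34402412 -0.80021267  0.68600288] [ 0.30254001  0.70030529 -0.64656171] 372.8358645409558
top [ 0.58652519 -0.1333849   0.90060934] [ 0.03846748  0.04106637 -0.99841565] 383.88351918438076
0.1 [ 0.17812186 -0.62469571  0.2404436 ] [[ 9.61672099e-01  2.74201623e-01 -4.94443940e-04]
 [ 2.74202054e-01 -9.61671074e-01  1.40685540e-03]
 [-8.97304021e-05 -1.48851112e-03 -9.99998888e-01]] 0.08693435950690769
```

View pics/side0b.png

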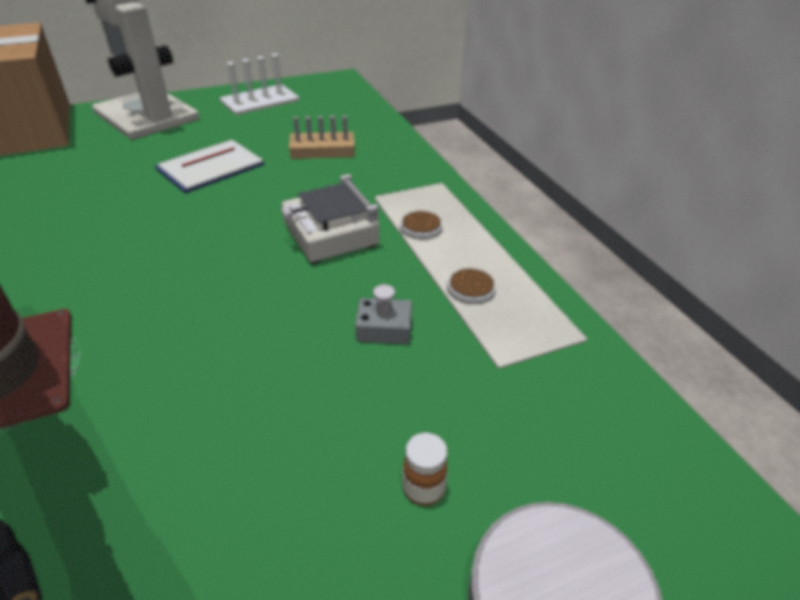

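View pics/top0b.png

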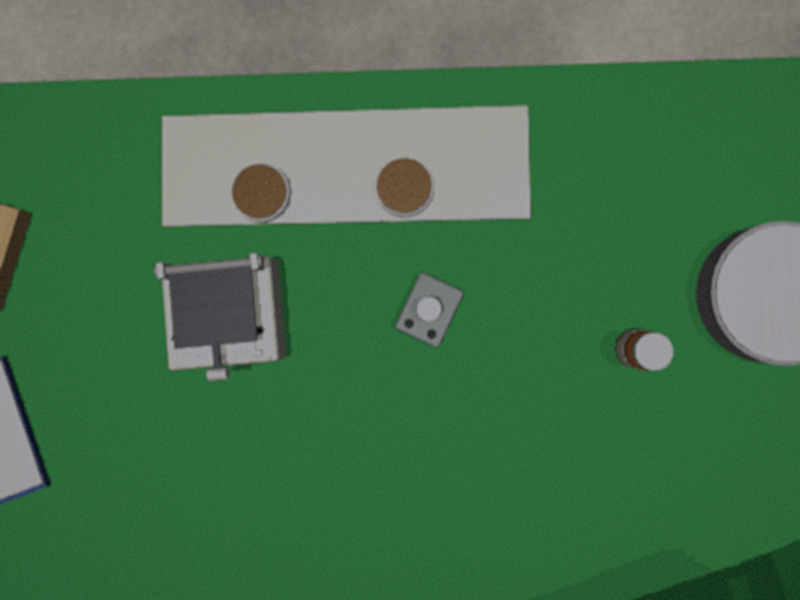

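The side view shows the plunger head at about (384,291) in the enlarged picture, with the shield shut and its handle near (290,208). In the top view the plunger is at (429,308), the handle at (217,374) and the hinge brackets at (161,270) and (255,261). Enlarged crops next.

```bash
python3 - <<'E'
import cv2
a=cv2.imread("pics/side0.png")[108:228,170:280]; cv2.imwrite("pics/cs.png",cv2.resize(a,None,fx=5,fy=5,interpolation=cv2.INTER_CUBIC))
a=cv2.imread("pics/top0.png")[155:255,95:305]; cv2.imwrite("pics/ct.png",cv2.resize(a,(798,380),interpolation=cv2.INTER_CUBIC))
E
```

```text
(no output)
```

View pics/cs.png

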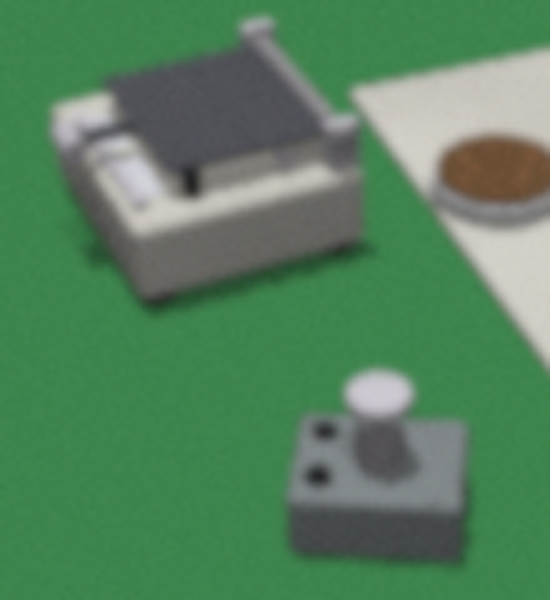

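View pics/ct.png

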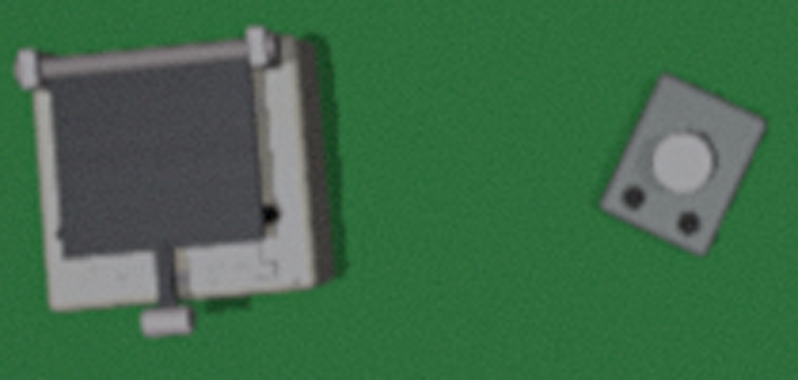

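The side crop shows the plunger top face at (379,391), the handle bar at (70,133), and the bracket tops at (257,27) and (341,126). The top crop shows the plunger at (684,163), the handle at (166,321), and the brackets at (28,66) and (258,44).

```bash
python3 - <<'E'
from h import *
S=lambda x,y:((x+.5)/5-.5+170,(y+.5)/5-.5+108)
T=lambda x,y:((x+.5)/3.8-.5+95,(y+.5)/3.8-.5+155)
for n,s,t,z in [("pl",(379,391),(684,163),.085),("ha",(70,133),(166,321),.08),("b1",(257,25),(28,66),.091),("b2",(341,125),(258,44),.091)]:
    X=tri("side0",S(*s),"top0",T(*t)); print(n,X.round(4),"top@z",atz("top0",T(*t),z).round(4),"side@z",atz("side0",S(*s),z).round(4))
a=atz("top0",T(28,66),.091);b=atz("top0",T(258,44),.091);print(np.linalg.norm(a-b),(a+b)/2,np.degrees(np.arctan2(*(a-b)[::-1])))
for q in[(665,73),(766,123),(706,254),(601,207)]: print(atz("top0",T(*q),.04))
E
```

```text
pl [ 0.6031 -0.1291  0.086 ] top@z [ 0.6038 -0.1294] side@z [ 0.6028 -0.1278]
ha [0.5185 0.1643 0.0855] top@z [0.5185 0.1662] side@z [0.5197 0.1734]
b1 [0.6632 0.2424 0.0893] top@z [0.6641 0.2412] side@z [0.6612 0.2399]
b2 [0.6731 0.111  0.0872] top@z [0.6742 0.1093] side@z [0.6694 0.1058]
0.13228372646273565 [0.6691866  0.17529722] 94.37605424280038
[ 0.65809527 -0.1187297 ]
[ 0.6275448  -0.17774898]
[ 0.551024  -0.1412353]
[ 0.57946618 -0.07977433]
```

Measurements agree: the plunger is at (0.603, -0.129, 0.086). The hinge middle is at (0.6685, 0.1755) with the hinge axis at 94.4°, and the handle is at (0.519, 0.165, 0.08–0.085), which matches 150 mm from the axis. Moving to above the plunger with the fingers closed.

Call:
play_rows --steps '[{"claw":0,"delta_pos":[0.02,0.023,0],"spin":0},{"claw":0,"delta_pos":[0.06,0.07,0],"spin":0},{"claw":0,"delta_pos":[0.1,0.117,0],"spin":-1},{"claw":0,"delta_pos":[0.14,0.163,0],"spin":-2},{"claw":0,"delta_pos":[0.18,0.21,0],"spin":-4},{"claw":0,"delta_pos":[0.22,0.257,0],"spin":-6},{"claw":0,"delta_pos":[0.26,0.303,0],"spin":-8},{"claw":0,"delta_pos":[0.3,0.35,0],"spin":-10},{"claw":0,"delta_pos":[0.34,0.397,0],"spin":-11.5},{"claw":0,"delta_pos":[0.36,0.42,0],"spin":-11.5}]' --force 20

```text
time_s: 1.35
tcp_pos: [0.54, -0.2011, 0.2409]
ee_rot: [[0.997, 0.081, 0.0], [0.081, -0.997, 0.001], [0.0, -0.001, -1.0]]
ft_force: [1.0, -1.0, 0.3]
grip_width: 0.0016
grip_force: 0.0
```

Call:
play_rows --steps '[{"claw":0,"delta_pos":[0.03,0.035,0],"spin":0},{"claw":0,"delta_pos":[0.055,0.06,-0.02],"spin":0},{"claw":0,"delta_pos":[0.065,0.076,-0.05],"spin":0},{"claw":0,"delta_pos":[0.065,0.076,-0.08],"spin":0},{"claw":0,"delta_pos":[0.065,0.076,-0.1],"spin":0},{"claw":0,"delta_pos":[0.065,0.076,-0.11],"spin":0},{"claw":0,"delta_pos":[0.065,0.076,-0.11],"spin":0},{"claw":0,"delta_pos":[0.065,0.076,-0.11],"spin":0}]'

```text
time_s: 2.35
tcp_pos: [0.6038, -0.1294, 0.1324]
ee_rot: [[0.997, 0.077, 0.002], [0.077, -0.997, -0.0], [0.002, 0.0, -1.0]]
ft_force: [-0.2, -0.2, 0.1]
grip_width: 0.0007
grip_force: 0.0
```

Call:
play_rows --steps '[{"claw":0,"delta_pos":[0,0,-0.01],"spin":0},{"claw":0,"delta_pos":[0,0,-0.02],"spin":0},{"claw":0,"delta_pos":[0,0,-0.026],"spin":0},{"claw":0,"delta_pos":[0,0,-0.03],"spin":0},{"claw":0,"delta_pos":[0,0,-0.034],"spin":0},{"claw":0,"delta_pos":[0,0,-0.037],"spin":0},{"claw":0,"delta_pos":[0,0,-0.039],"spin":0},{"claw":0,"delta_pos":[0,0,-0.039],"spin":0}]'

```text
time_s: 3.35
tcp_pos: [0.6028, -0.129, 0.0925]
ee_rot: [[0.997, 0.077, -0.001], [0.077, -0.997, -0.0], [-0.001, -0.0, -1.0]]
ft_force: [-5.9, 0.7, 6.5]
grip_width: 0.0009
grip_force: 3.6
```

Force is 6.5 N, close to the stop. Pressing further until the force passes 8 N clearly.

Call:
play_rows --steps '[{"claw":0,"delta_pos":[0,0,-0.002],"spin":0},{"claw":0,"delta_pos":[0,0,-0.003],"spin":0},{"claw":0,"delta_pos":[0,0,-0.004],"spin":0},{"claw":0,"delta_pos":[0,0,-0.004],"spin":0},{"claw":0,"delta_pos":[0,0,-0.004],"spin":0}]'

```text
time_s: 3.98
tcp_pos: [0.6031, -0.129, 0.0919]
ee_rot: [[0.997, 0.077, 0.0], [0.077, -0.997, -0.001], [0.0, 0.001, -1.0]]
ft_force: [-16.8, 2.4, 34.4]
grip_width: 0.0005
grip_force: 17.2
```

The plunger is at its stop: 34 N, with the tip stalled at z 0.073. Releasing, then going above the handle.

Call:
play_rows --steps '[{"claw":0,"delta_pos":[0,0,0.01],"spin":0},{"claw":0,"delta_pos":[0,0,0.025],"spin":0},{"claw":0,"delta_pos":[0,0,0.05],"spin":0},{"claw":0.03,"delta_pos":[0,0,0.08],"spin":0},{"claw":0.06,"delta_pos":[-0.01,0.03,0.1],"spin":0},{"claw":0.06,"delta_pos":[-0.02,0.07,0.103],"spin":0},{"claw":0.06,"delta_pos":[-0.033,0.115,0.103],"spin":0},{"claw":0.06,"delta_pos":[-0.046,0.16,0.103],"spin":0},{"claw":0.06,"delta_pos":[-0.06,0.21,0.103],"spin":0},{"claw":0.06,"delta_pos":[-0.07,0.245,0.103],"spin":0}]'

```text
time_s: 5.22
tcp_pos: [0.5327, 0.1186, 0.1918]
ee_rot: [[0.997, 0.079, 0.001], [0.079, -0.997, 0.001], [0.001, -0.001, -1.0]]
ft_force: [1.0, -0.1, 0.6]
grip_width: 0.0578
grip_force: 0.0
```

Call:
play_rows --steps '[{"claw":0.06,"delta_pos":[-0.01,0.035,0],"spin":0},{"claw":0.06,"delta_pos":[-0.014,0.049,0],"spin":0},{"claw":0.06,"delta_pos":[-0.014,0.049,-0.02],"spin":0},{"claw":0.06,"delta_pos":[-0.014,0.049,-0.035],"spin":0},{"claw":0.06,"delta_pos":[-0.014,0.049,-0.05],"spin":0},{"claw":0.06,"delta_pos":[-0.014,0.049,-0.05],"spin":0},{"claw":0.06,"delta_pos":[-0.014,0.049,-0.05],"spin":0}]'

```text
time_s: 6.1
tcp_pos: [0.5196, 0.1649, 0.1416]
ee_rot: [[0.997, 0.077, 0.0], [0.077, -0.997, 0.0], [0.0, -0.0, -1.0]]
ft_force: [0.5, -0.7, -0.1]
grip_width: 0.0598
grip_force: 0.0
```

```bash
python3 - <<'E'
from h import *
snap("side","side1"); snap("top","top1")
a=cv2.imread("pics/side1.png")[60:210,140:270]; b=cv2.imread("pics/top1.png")[150:270,60:310]
a=cv2.resize(a,(390,450),interpolation=2); b=cv2.resize(b,(400,192),interpolation=2)
c=np.zeros((450,800,3),np.uint8); c[:,:390]=a; c[:192,400:]=b; cv2.imwrite("pics/c1.png",c)
print(manip.sense()["tcp_pos"],manip.sense()["ft_force"])
E
```

```text
[0.51968479 0.16503173 0.14189753] [-0.32441511  0.62985093  0.4633216 ]
```

View pics/c1.png

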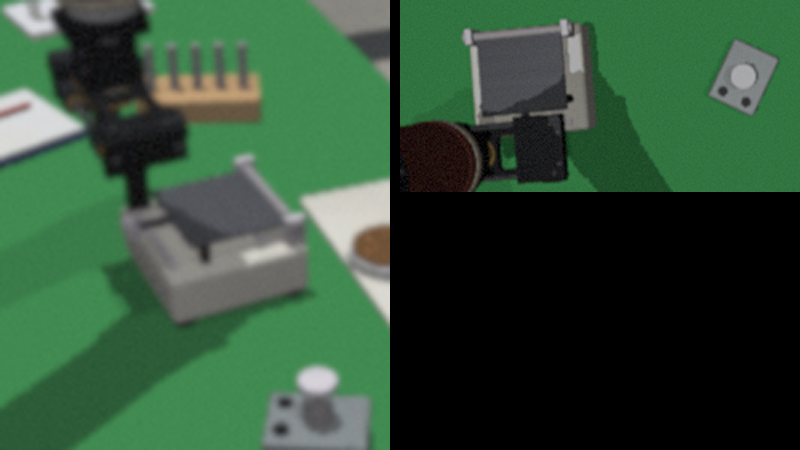

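The fingers stand over the handle bar at (140,205) in the left crop, and the plunger is back up. Lowering and gripping.

Call:
play_rows --steps '[{"claw":0.06,"delta_pos":[0,0,-0.015],"spin":0},{"claw":0.06,"delta_pos":[0,0,-0.03],"spin":0},{"claw":0.06,"delta_pos":[0,0,-0.042],"spin":0},{"claw":0.06,"delta_pos":[0,0,-0.052],"spin":0},{"claw":0.06,"delta_pos":[0,0,-0.052],"spin":0},{"claw":0.06,"delta_pos":[0,0,-0.052],"spin":0}]'

```text
time_s: 6.95
tcp_pos: [0.5194, 0.1651, 0.0895]
ee_rot: [[0.997, 0.077, 0.0], [0.077, -0.997, 0.0], [0.0, -0.0, -1.0]]
ft_force: [-0.4, 0.3, 0.0]
grip_width: 0.0595
grip_force: 0.0
```

Call:
play_rows --steps '[{"claw":0.05,"delta_pos":[0,0,0],"spin":0},{"claw":0.04,"delta_pos":[0,0,0],"spin":0},{"claw":0.03,"delta_pos":[0,0,0],"spin":0},{"claw":0.02,"delta_pos":[0,0,0],"spin":0},{"claw":0.015,"delta_pos":[0,0,0],"spin":0},{"claw":0.015,"delta_pos":[0,0,0],"spin":0}]' --force 15

```text
time_s: 7.7
tcp_pos: [0.5192, 0.1658, 0.0893]
ee_rot: [[0.997, 0.078, 0.0], [0.078, -0.997, 0.001], [0.0, -0.001, -1.0]]
ft_force: [-0.4, 5.0, -1.0]
grip_width: 0.0256
grip_force: 15.0
```

Gripped: the opening is 25.6 mm on a 26 mm bar. Swinging along the 150 mm arc, first half.

Call:
play_rows --steps '[{"claw":0.015,"delta_pos":[0.0005,0.001,0.0118],"spin":0},{"claw":0.015,"delta_pos":[0.0018,0.001,0.0235],"spin":0},{"claw":0.015,"delta_pos":[0.0041,0.0013,0.035],"spin":0},{"claw":0.015,"delta_pos":[0.0073,0.0016,0.0464],"spin":0},{"claw":0.015,"delta_pos":[0.0114,0.0019,0.0574],"spin":0},{"claw":0.015,"delta_pos":[0.0163,0.0023,0.0681],"spin":0},{"claw":0.015,"delta_pos":[0.0221,0.0027,0.0784],"spin":0},{"claw":0.015,"delta_pos":[0.0286,0.0032,0.0882],"spin":0},{"claw":0.015,"delta_pos":[0.0358,0.0038,0.0974],"spin":0},{"claw":0.015,"delta_pos":[0.0438,0.0044,0.1061],"spin":0}]'

```text
time_s: 8.95
tcp_pos: [0.5636, 0.1693, 0.1959]
ee_rot: [[0.997, 0.077, -0.0], [0.077, -0.997, -0.0], [-0.0, 0.0, -1.0]]
ft_force: [-0.7, 1.6, -2.7]
grip_width: 0.0262
grip_force: 15.0
```

Call:
play_rows --steps '[{"claw":0.015,"delta_pos":[0.0086,0.0007,0.008],"spin":0},{"claw":0.015,"delta_pos":[0.0178,0.0014,0.0153],"spin":0},{"claw":0.015,"delta_pos":[0.0276,0.0021,0.0218],"spin":0},{"claw":0.015,"delta_pos":[0.0379,0.0029,0.0276],"spin":0},{"claw":0.015,"delta_pos":[0.0485,0.0038,0.0325],"spin":0},{"claw":0.015,"delta_pos":[0.0596,0.0046,0.0366],"spin":0},{"claw":0.015,"delta_pos":[0.0709,0.0055,0.0398],"spin":0},{"claw":0.015,"delta_pos":[0.0824,0.0064,0.0421],"spin":0},{"claw":0.015,"delta_pos":[0.094,0.0073,0.0435],"spin":0},{"claw":0.015,"delta_pos":[0.094,0.0073,0.0435],"spin":0}]'

```text
time_s: 10.2
tcp_pos: [0.6583, 0.1767, 0.2392]
ee_rot: [[0.997, 0.077, 0.001], [0.077, -0.997, 0.001], [0.001, -0.0, -1.0]]
ft_force: [-0.6, 0.2, 4.8]
grip_width: 0.0257
grip_force: 15.0
```

Call:
play_rows --steps '[{"claw":0.015,"delta_pos":[0.004,0.0003,0.0002],"spin":0},{"claw":0.015,"delta_pos":[0.008,0.0006,0.0004],"spin":0},{"claw":0.015,"delta_pos":[0.0115,0.0009,0.0004],"spin":0},{"claw":0.015,"delta_pos":[0.0115,0.0009,0.0004],"spin":0},{"claw":0.015,"delta_pos":[0.0115,0.0009,0.0004],"spin":0},{"claw":0.015,"delta_pos":[0.0115,0.0009,0.0004],"spin":0}]'

```text
time_s: 10.95
tcp_pos: [0.6689, 0.1776, 0.2396]
ee_rot: [[0.997, 0.077, 0.001], [0.077, -0.997, 0.0], [0.001, -0.0, -1.0]]
ft_force: [-0.4, -0.2, 5.4]
grip_width: 0.0259
grip_force: 15.0
```

```bash
python3 - <<'E'
from h import *
snap("side","side2"); snap("top","top2")
a=cv2.imread("pics/side2.png")[30:210,140:300]; b=cv2.imread("pics/top2.png")[90:270,60:310]
a=cv2.resize(a,(400,450),interpolation=2); b=cv2.resize(b,(400,288),interpolation=2)
c=np.zeros((450,800,3),np.uint8); c[:,:400]=a; c[:288,400:]=b; cv2.imwrite("pics/c2.png",c)
s=manip.sense();print(s["tcp_pos"],s["ft_force"],s["grip_width"],s["grip_force"])
E
```

```text
[0.66891204 0.17756164 0.23954092] [-0.91691602  0.14872629  5.12162542] 0.025967687026882413 15.000461786985397
```

View pics/c2.png

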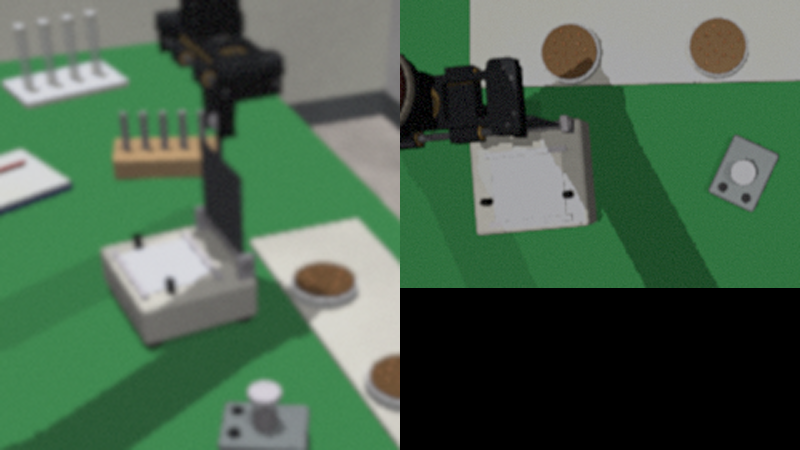

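The shield stands upright, gripped at the handle, with the window uncovered. Both dishes are in place and the plunger is up. One numeric check of the angle against the near top plate corner, seen at crop (241,180).

```bash
python3 - <<'E'
from h import *
H=np.array([.6685,.1755,.08]);u=np.array([.997,.077,0]);y=np.array([-.077,.997,0])
for th in(1.48,1.57,1.66):
    r=-np.cos(th)*u+np.array([0,0,np.sin(th)])
    print(th,[((proj("side2",H+s*.059*y+.11*r)-[140,30])*2.5).round(1) for s in(-1,1)])
print((proj("side2",H-.059*y)-[140,30])*2.5)
a=cv2.imread("pics/side2.png")[70:140,210:250]; cv2.imwrite("pics/c3.png",cv2.resize(a,(320,560),interpolation=2))
E
```

```text
1.48 [array([234.6, 178.6]), array([194.7, 137.7])]
1.57 [array([242.5, 176.5]), array([202.2, 135.9])]
1.66 [array([250.4, 175.1]), array([209.7, 134.7])]
[244.37724654 259.28677515]
```

View pics/c3.png

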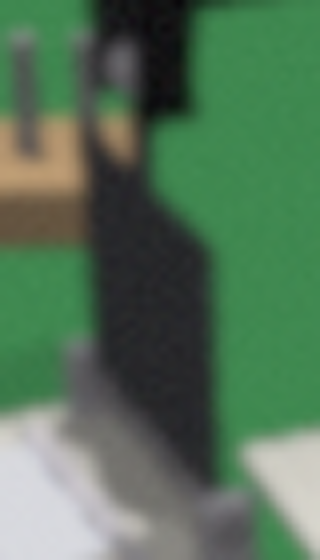

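The corner is seen at about (239,176) and the plate's foot at about (240,250). Measured relative to the foot, the shield is upright within about 0.03 rad, so I'm handing in.

```bash
python3 -c "
from bench import manip
print(manip.sign_off())"
```

```text
the job is handed in; nothing more can be done
None
```

I pressed the plunger to its stop and it sprang back. The shield now stands upright within about 0.03 rad by camera, still gripped at the handle, with the dishes and jar not touched; the job is handed in, but no verdict was returned.

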